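# Clamp a stack of glass plates in the bench vise

## Task

Get the stack of glass plates ready for edge polishing in the small bench vise: first press the stack straight down until the stiff lift plate under it is fully home, then turn the crank clockwise (seen from the crank end) until the moving jaw has pushed the stack square against the fixed jaw and grips it firmly. It is glass, so do not press hard on it or crush it in the jaws, leave the vise tight, and do not disturb the other things on the bench.

Things in the scene. Friction and masses are not known exactly. Their poses are not given: they have to be found in the camera images.
- vise: Grey bench vise, fixed, base 210 x 110 mm (154 mm over the lugs), 92 mm tall. Origin: under the base's centre, on the bench. x = along the screw, from the crank end to the fixed jaw; z up. Fixed jaw 100 mm wide, its flat face at x = +47 mm; jaw tops at z = 92 mm. The nut block near the crank spans x = -101 to -75 mm, 70 mm wide, 92 mm tall.
- lift_plate: Aluminium plate 44 x 64 mm between the jaws, under the glass. Origin: at bench height under its centre when raised; it sinks with the plate. Starts raised (top 73 mm over the bench), goes down 12 mm to a hard stop (top at 61 mm); no spring, it stays where left. Pushing it takes about 5 N besides the weight of the glass.
- plates: Stack of green glass plates, one solid block of 44 x 81 x 35 mm, about 0.4 kg, lying flat on the lift plate between the jaws, a few mm away from the fixed jaw and up to 5 degrees off square. Origin: centre of its underside. This body's x and y are turned from the stack's edges: for its direction use stack.
- stack (a point): Centre of the underside of the stack of glass plates; x along its 44 mm side (the one between the jaws, roughly the vise's x), y along its 81 mm side, z up, 35 mm tall.
- jaw: Moving jaw of the vise, 104 mm wide, 30 mm thick, slides along the vise's x towards the fixed jaw, 16 mm per turn of the crank. Its origin is at the vise's origin when fully open and shifts along x as it closes (0 to 52 mm). Its flat face, at x = -35 mm in its own frame, is a steel plate on a springy rubber cushion: about 15 N per mm of squeeze; a firm grip squeezes it 2 to 5 mm.
- jaw_face (a point): Centre of the moving jaw's flat steel face, the face towards the plates.
- crank_hub (a point): Point on the screw axis, 76 mm above the bench, level along the axis with the middle of the crank's grip. The vise's x through this point is the axis that the grip circles about, clockwise seen from the crank end (right-handed about x) to close. It travels with the jaw, 16 mm along x per turn.
- crank_grip (a point): Centre of the black crank grip: cylinder 22 mm dia, 50 mm long, parallel to the screw, 40 mm from its axis, spinning freely on its pin, so the hand need not turn. The crank arm begins 27 mm away on the vise side. Lowest point of its circle: 36 mm over the bench. About 3.5 N turns it while free; each newton more adds some 15 N of jaw force; it stays when let go. Starts anywhere on its circle.
- slide_carton: Small white carton, 111 x 81 x 50 mm, bystander. Origin: centre of its underside.
- bottle_a: Brown bottle with a cap, 54 mm diameter, 93 mm tall, bystander. Origin: centre of its underside.
- bottle_b: Small bottle with a cap, 46 mm diameter, 83 mm tall, bystander. Origin: centre of its underside.
- dish: Flat round petri dish, 90 mm diameter, 16 mm tall, bystander. Origin: centre of its underside.
- tape: Roll of tape lying flat, 104 mm diameter, 25 mm tall, bystander. Origin: centre of its underside.
- bench_timer: Small square timer, 62 x 62 x 15 mm, bystander. Origin: centre of its underside.
Things that resemble listed ones, but are neither listed nor needed, are in the scene too. What is shaped like the plates but orange or red is not meant.

How it is judged (in metres and radians):
On the way, in this order (a step that is already met when the one before it is completed fails the run):
1. the stack is pressed down until the lift plate is home, before the jaw grips it (z of stack in the frame of vise below 0.0625 m and contact force between jaw and plates below 3 N), for 0.2 s.
2. the moving jaw grips the stack with more than 15 N (contact force between jaw and plates above 15 N and z of stack in the frame of vise below 0.0635 m), for 0.2 s.
At the end, for the whole second after the job is handed in: The stack lies flat, underside at most 2.5 mm above the home height (61 mm over the bench), square to the jaws within 2 degrees, within 2.5 mm of the fixed jaw, at rest, and the moving jaw still presses on it with more than 15 N after the crank is let go (all of step 2 and x of stack in the frame of vise above 0.0225 m and angle between the x axis of stack and the x axis of vise, either way round below 0.035 rad and angle between plates's own z axis and vertical below 0.04 rad and linear speed of plates below 0.01 m/s); the robot touches nothing.
It fails at once if the glass is crushed in the jaws (more than 130 N) (contact force between jaw and plates above 130 N).
It fails at once if the robot presses on the glass with more than 45 N (contact force between the arm and plates above 45 N).
It fails at once if the stack is lifted out of the vise (z of stack in the frame of vise above 0.09 m).
It fails at once if a bystander (carton, bottle, dish, tape roll or timer) is moved by more than 20 mm (distance of any of slide_carton, bottle_a, bottle_b, dish, tape, bench_timer from where it was at the start of the episode above 0.02 m).
It also fails if it takes over 64 s, if anything falls off the work surface, if the arm or the gripper's body presses on something with over 40 N, if the wrist force passes 120 N, or if a joint passes its speed limit or range.

## Robot

A 6-joint arm with a two-finger parallel gripper is mounted at the origin on a cart in front of the work surface, level with it; the furniture and walls round the work are solid. World frame = base frame: x ahead of the robot, y to its left, z up, the work surface at z = 0. Lengths are in mm, angles in rad, forces in N, time in s.
With the tool pointing down it reaches from about 350 to 775 mm from the base axis. Payload 7.3 kg.
Tool frame: the origin (TCP) lies at the centre of the arm's flange, where the gripper is bolted on; the fingertips stand 178 mm ahead of it and the grasp point (between the pads) lies 159 mm ahead of it; z points along the fingers, y is the direction in which the jaws open and shut (so a half turn about z gives the same grasp; the last joint's range is limited). The gripper opens to 92 mm and grips with 3 to 60 N. Pads are 19 mm wide; open, the fingers measure 130 mm over their backs; the gripper's body (75 mm by 190 mm) begins 47 mm behind the grasp point.
Start: joints at [1.067, 0.342, 1.524, -0, 1.275, -0.146], TCP at [183.841, 491.762, 404.741] pointing down, gripper open.
Joint ranges: [-2.53, 2.53], [-0.77, 2.02], [0.04, 2.7], [-1, 4.14], [0.28, 2.66], [-3.11, 3.11]. Speed limits (rad/s): [2.57, 2.57, 3.14, 3.14, 3.14, 3.14].

## Interface

Orientations are given as [roll, pitch, yaw] about the fixed x, y, z axes, in that order (R = Rz(yaw) Ry(pitch) Rx(roll)).
In Python, from plant import get_obs, capture, close_job gives the robot as it stands. The module is installed in compiled form; this text tells all that it offers.
- The arm moves only by the shell command python3 -m pendant 'ROWS'. ROWS is JSON, a list of rows, each a list of 3 entries, a list of its own where there are three numbers: the shift along the tool's x, y, z in m, then the turn, a rotation vector about the tool's x, y, z in rad, then the finger opening in m, from 0 to 0.0918. In form: [[[tx, ty, tz], [wx, wy, wz], fingers], ...]. A call has 1 to 10 rows; each row is the pose to reach, as a shift and turn from the pose commanded when the call began, along the tool's axes at that moment; what a row does not reach only later rows make up. A row lasts 1/12 s, in which the tool goes at most 41.7 mm and 7.16 degrees, less where a joint would pass 70% of its speed; a pose out of reach is approached as far as the arm can. A call with a gripper value outside its range is refused whole. The fingers move at their own pace and stop on an object; the grip force is fixed at half the most. Time passes only in rows, so rows that repeat a pose let the fingers close. It gives the time, the measured TCP pose, the force and the opening at its end, in the units of the state.
- get_obs(): the state, without advancing time (a new reading comes with each control period).
- capture(name): name is "side" or "top" or "wrist"; returns a dict with "color" (480x640x3 uint8, red, green, blue), "mtx" (3x3 intrinsics, pixels), "rvec" (rotation vector, rad) and "tvec" (3), from world to camera coordinates, as OpenCV has them. Camera axes: x right, y down, z forward; pixel columns grow to the right and rows downward; lengths in mm; the calibration is good to about 2 mm. A picture is of the moment at which its call begins. There is no depth.
- close_job(): hands the job in, once; it reports no verdict.
The state is a dict: "time": time; "joint_positions": joint angles; "dq": joint speeds; "tau": joint torques, N m; "tool_pos": TCP position; "tcp_rot": TCP orientation; "contact_force": force on the tool from outside, world axes, zero at the start; "moment": the same for the moment, N m; "grip_width": finger opening in mm.
Only numpy, scipy, OpenCV 4.12 (cv2) and the standard library are available. Lean on these libraries where they do the work, as an engineer would, in place of code of your own. Each camera call takes 0.05 s, during which the arm holds its last target. There are 200 camera calls.

## Working session

There is one attempt and no reset: what is moved stays moved. The work goes in short steps, Python scripts to look and compute and a shell command to move; the robot and the scene stay as the last step left them, time stands still between calls to the robot, and variables do not carry over. Pictures are saved under pics/ and viewed, about 8 in all and at most 12, crops included, and the job is handed in when it is done.

```bash
mkdir -p pics; python3 - <<'E'
from plant import get_obs,capture
import cv2,numpy as np
o=get_obs();print({k:np.round(v,3).tolist() for k,v in o.items()})
for n in("top","side"):
    c=capture(n);cv2.imwrite(f"pics/{n}0.png",c["color"][:,:,::-1]);R=cv2.Rodrigues(np.array(c["rvec"],float))[0]
    print(n,np.round(c["mtx"],1).tolist(),np.round(-R.T@np.array(c["tvec"]).ravel(),1),R.round(3).tolist())
E
```

```text
{'time': 0.0, 'joint_positions': [1.067, 0.343, 1.525, -0.0, 1.275, -0.146], 'dq': [-0.0, -0.0, 0.0, -0.001, -0.001, 0.0], 'tau': [0.0, -43.125, -24.421, 0.072, 0.056, -0.0], 'tool_pos': [183.784, 491.636, 404.035], 'tcp_rot': [-3.14, -0.0, 2.784], 'contact_force': [1.056, 0.532, 0.144], 'moment': [0.005, 0.003, -0.018], 'grip_width': 92.022}
top [[611.7, 0.0, 313.6], [0.0, 611.7, 234.4], [0.0, 0.0, 1.0]] [ 307.5  153.6 1962. ] [[-0.005, -1.0, 0.001], [-0.995, 0.005, -0.097], [0.097, -0.001, -0.995]]
side [[565.2, 0.0, 321.6], [0.0, 565.2, 232.8], [0.0, 0.0, 1.0]] [  71.4 1153.7 1113.3] [[-0.926, -0.377, -0.011], [-0.254, 0.644, -0.721], [0.279, -0.665, -0.692]]
```

View pics/top0.png

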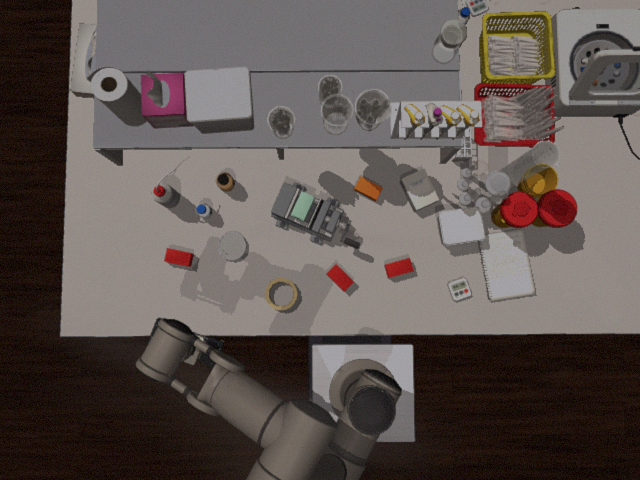

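View pics/side0.png

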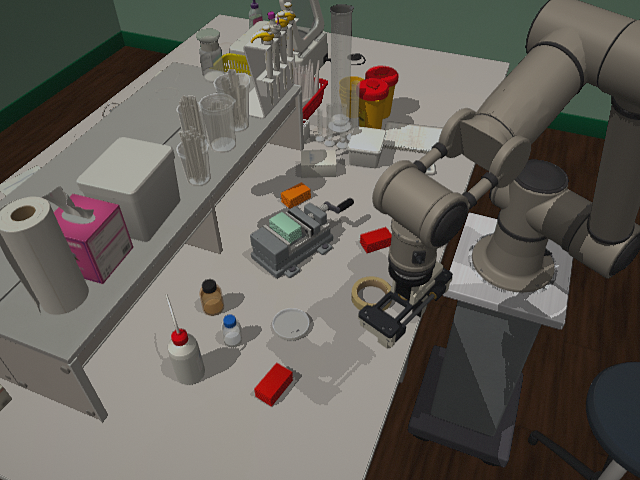

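The only green block is at top (302,206), in the vise whose crank is at (352,243). Lookalikes are red at (179,257), (341,277) and (399,268), and orange at (368,187).

```bash
cat > h.py <<'E'
import numpy as np,cv2
from plant import get_obs,capture
from scipy.spatial.transform import Rotation as Ro
def cam(n):
    c=capture(n);c["R"]=cv2.Rodrigues(np.array(c["rvec"],float))[0];c["t"]=np.array(c["tvec"],float).ravel();c["K"]=np.array(c["mtx"],float);c["C"]=-c["R"].T@c["t"];return c
def ray(c,p):
    d=c["R"].T@np.linalg.inv(c["K"])@np.array([p[0],p[1],1.]);return d/np.linalg.norm(d)
def onz(c,p,z):
    d=ray(c,p);return c["C"]+d*(z-c["C"][2])/d[2]
def cross(c1,p1,c2,p2):
    a,b=ray(c1,p1),ray(c2,p2);s=np.linalg.lstsq(np.c_[a,-b],c2["C"]-c1["C"],rcond=None)[0]
    A=c1["C"]+a*s[0];B=c2["C"]+b*s[1];return (A+B)/2,np.linalg.norm(A-B)
def proj(c,P):
    return cv2.projectPoints(np.array(P,float).reshape(-1,1,3),np.array(c["rvec"],float),c["t"],c["K"],None)[0].reshape(-1,2)
def green(c,roi=None):
    h=cv2.cvtColor(c["color"],cv2.COLOR_RGB2HSV)
    m=cv2.inRange(h,(55,40,60),(90,255,255));cs=cv2.findContours(m,cv2.RETR_EXTERNAL,cv2.CHAIN_APPROX_NONE)[0]
    return m,max(cs,key=cv2.contourArea)
def toworld(T,deltaP): return None
E
python3 - <<'E'
from h import *
t=cam("top");s=cam("side")
m,c=green(t);print(cv2.contourArea(c))
P=np.array([onz(t,p[0],108)[:2] for p in c],np.float32);print(cv2.minAreaRect(P))
m,c=green(s);P=np.array([onz(s,p[0],108)[:2] for p in c],np.float32);print("side",cv2.contourArea(c),cv2.minAreaRect(P))
a=cv2.resize(t["color"][160:280,240:400],(800,600),interpolation=cv2.INTER_CUBIC);b=cv2.resize(s["color"][180:300,240:400],(800,600),interpolation=cv2.INTER_CUBIC)
cv2.imwrite("pics/z.png",np.hstack([cv2.resize(a,(400,300)),cv2.resize(b,(400,300))])[:,:,::-1])
cv2.imwrite("pics/zb.png",b[:,:,::-1])
E
```

```text
338.5
((575.8847045898438, 185.69541931152344), (46.6147346496582, 81.48776245117188), 63.3940315246582)
side 12025.5 ((1689.9542236328125, -700.3212890625), (1053.362060546875, 1019.5516357421875), 44.583919525146484)
```

View pics/z.png

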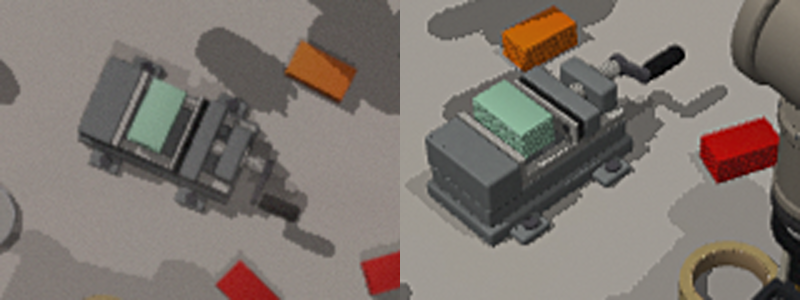

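```bash
cat >> h.py <<'E'
def shift(target,yawdeg=None):
    o=get_obs();R=Ro.from_euler("xyz",o["tcp_rot"]);p=np.array(o["tool_pos"])
    s=R.inv().apply(np.array(target)-p)/1000
    out=[s.round(4).tolist()]
    if yawdeg is not None: out.append((R.inv()*Ro.from_euler("xyz",[np.pi,0,np.radians(yawdeg)])).as_rotvec().round(4).tolist())
    print(out,"now",p.round(1),np.round(o["tcp_rot"],4),"F",np.round(o["contact_force"],2))
E
python3 - <<'E'
from h import *
t=cam("top");s=cam("side")
print("grip",cross(t,(352,243.2),s,(346.8,204)))
for n,p in dict(red1=(341,277),orange=(368,187),tape=(282,293),shelf=(282,148)).items(): print(n,onz(t,p,20).round())
shift([540,150,420],62)
E
```

```text
grip (array([463.41984968,  33.20031367,  85.15551047]), np.float64(2.580564819320944))
red1 [360.  65.  20.]
orange [649. -25.  20.]
tape [311. 252.  20.]
shelf [778. 252.  20.]
[[-0.4533, -0.1954, -0.0154], [-0.0003, 0.0003, 1.7017]] now [183.8 491.7 404.5] [-3.1412 -0.      2.7838] F [ 0.06 -0.76  0.05]
```

```bash
python3 -m pendant '[[[-0.453,-0.195,-0.015],[0,0,1.7],0.0],[[-0.453,-0.195,-0.015],[0,0,1.7],0.0],[[-0.453,-0.195,-0.015],[0,0,1.7],0.0],[[-0.453,-0.195,-0.015],[0,0,1.7],0.0],[[-0.453,-0.195,-0.015],[0,0,1.7],0.0],[[-0.453,-0.195,-0.015],[0,0,1.7],0.0],[[-0.453,-0.195,-0.015],[0,0,1.7],0.0],[[-0.453,-0.195,-0.015],[0,0,1.7],0.0],[[-0.453,-0.195,-0.015],[0,0,1.7],0.0],[[-0.453,-0.195,-0.015],[0,0,1.7],0.0]]'; python3 -c "
from h import *
shift([540,150,420],62)"
```

```text
time: 1.13
tool_pos: [485.6, 201.8, 417.6]
tcp_rot: [3.141, -0.0, 1.527]
contact_force: [0.3, 0.6, 0.1]
grip_width: 30.2
[[-0.0493, 0.0566, -0.0024], [0.0002, -0.0003, 0.4453]] now [485.6 201.8 417.6] [ 3.1413e+00 -3.0000e-04  1.5274e+00] F [0.32 0.6  0.06]
```

```bash
python3 -m pendant '[[[-0.049,0.057,0],[0,0,0.44],0.0],[[-0.049,0.057,0],[0,0,0.44],0.0],[[-0.049,0.057,0],[0,0,0.44],0.0],[[-0.049,0.057,0],[0,0,0.44],0.0],[[-0.049,0.057,0],[0,0,0.44],0.0],[[-0.049,0.057,0],[0,0,0.44],0.0]]'; python3 -c "
from h import *
c=cam('wrist');cv2.imwrite('pics/w1.png',c['color'][:,:,::-1]);print(c['C'],c['R'].round(3),c['K'][0,0])
m,k=green(c);P=np.array([onz(c,p[0],108)[:2] for p in k],np.float32);print(cv2.contourArea(k),cv2.minAreaRect(P),cv2.boundingRect(k))
shift([540,150,420],62)"
```

```text
time: 1.63
tool_pos: [539.6, 152.4, 417.2]
tcp_rot: [-3.141, 0.0, 1.096]
contact_force: [-0.6, 0.9, 0.1]
grip_width: 0.6
[573.8377411  219.73245391 396.80704092] [[ 0.889 -0.457  0.001]
 [-0.439 -0.853  0.281]
 [-0.128 -0.251 -0.96 ]] 401.75649096253187
6441.5 ((579.7731323242188, 186.34356689453125), (44.66970443725586, 79.60459899902344), 65.14295959472656) (295, 129, 115, 68)
[[-0.0021, 0.0017, -0.0026], [-0.0001, -0.0, 0.0144]] now [539.5 152.7 417.4] [-3.1415 -0.      1.0965] F [ 0.06 -0.11 -0.93]
```

View pics/w1.png

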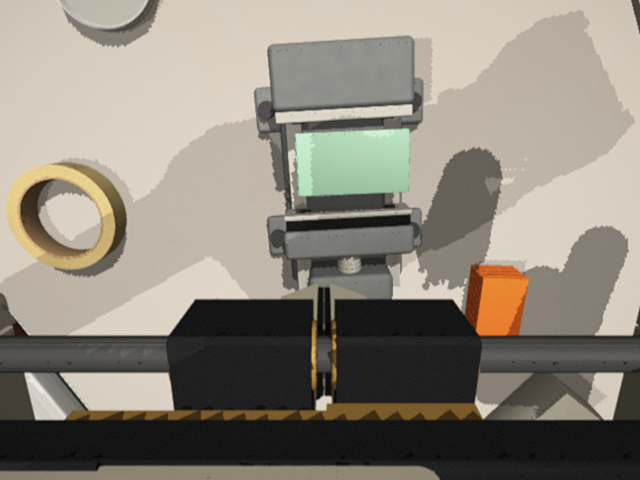

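Picture 4 (wrist): the green stack is at (352,162), the fixed jaw edge runs (276,112)–(411,104), and the moving jaw face edge is around (287,212)–(411,208).

```bash
python3 -c "
from h import *
c=cam('wrist')
for n,a,b in(('fix far',(269,44),(413,37)),('fix near',(276,112),(411,104)),('fixlow',(278,122),(411,115)),('mov face',(287,211),(411,206)),('movblock',(286,232),(412,228)),('nut',(311,268),(389,268))):
    A,B=onz(c,a,92),onz(c,b,92);d=A-B;print(n,A[:2].round(1),B[:2].round(1),np.linalg.norm(d).round(1),'axis',np.degrees(np.arctan2(d[1],d[0])).round(1)-90,((A+B)/2)[:2].round(1))
shift([578,186,330])
"
```

```text
fix far [564.4 283.9] [654.8 242.5] 99.4 axis 65.4 [609.6 263.2]
fix near [546.9 242.6] [636. 203.] 97.4 axis 66.1 [591.4 222.8]
fixlow [544.9 235.8] [632.9 196.1] 96.6 axis 65.69999999999999 [588.9 216. ]
mov face [519.  174.9] [606.  134.6] 95.8 axis 65.19999999999999 [562.5 154.7]
movblock [510.3 160.4] [599.7 118.2] 98.9 axis 64.69999999999999 [555.  139.3]
nut [513.8 124.8] [569.8  96.1] 62.9 axis 62.80000000000001 [541.8 110.5]
[[0.0472, 0.0192, 0.0875]] now [539.4 152.8 417.5] [-3.1416 -0.      1.0965] F [ 0.22  0.05 -0.81]
```

```bash
python3 -m pendant '[[[0.047,0.019,0.04],[0,0,-0.044],0.0],[[0.047,0.019,0.06],[0,0,-0.044],0.0],[[0.047,0.019,0.09],[0,0,-0.044],0.0],[[0.047,0.019,0.11],[0,0,-0.044],0.0],[[0.047,0.019,0.119],[0,0,-0.044],0.0],[[0.047,0.019,0.119],[0,0,-0.044],0.0],[[0.047,0.019,0.119],[0,0,-0.044],0.0]]'; python3 -c "
from h import *
c=cam('wrist');cv2.imwrite('pics/w2.png',c['color'][:,:,::-1])
shift([578,187,274],65.3)"
```

```text
time: 2.32
tool_pos: [578.2, 185.8, 299.3]
tcp_rot: [3.141, -0.001, 1.139]
contact_force: [-0.1, -0.3, -0.1]
grip_width: 0.4
[[0.0009, -0.001, 0.0261], [0.0022, -0.0017, -0.0013]] now [578.5 185.7 300.1] [ 3.1394e+00 -1.7000e-03  1.1384e+00] F [ 0.1  -0.57  0.56]
```

View pics/w2.png

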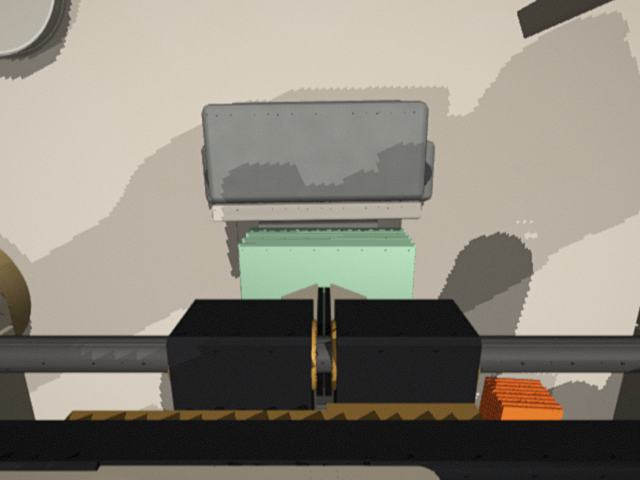

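Picture 5: the closed fingertips (325,290) hang over the stack, near its centre laterally, with the fixed jaw just ahead. Next I descend gently.

```bash
python3 -m pendant '[[[0,0,0.006],[0,0,0],0.0],[[0,0,0.010],[0,0,0],0.0],[[0,0,0.012],[0,0,0],0.0],[[0,0,0.013],[0,0,0],0.0],[[0,0,0.014],[0,0,0],0.0],[[0,0,0.015],[0,0,0],0.0],[[0,0,0.016],[0,0,0],0.0]]'; python3 -m pendant '[[[0,0,0.001],[0,0,0],0.0],[[0,0,0.002],[0,0,0],0.0],[[0,0,0.003],[0,0,0],0.0],[[0,0,0.003],[0,0,0],0.0]]'
```

```text
time: 2.95
tool_pos: [578.1, 185.5, 282.7]
tcp_rot: [3.141, -0.0, 1.138]
contact_force: [-0.9, -0.5, 3.7]
grip_width: 0.1
time: 3.28
tool_pos: [578.1, 185.5, 279.1]
tcp_rot: [-3.142, 0.0, 1.138]
contact_force: [-0.1, 1.2, 2.3]
grip_width: 0.1
```

```bash
for i in 1 2 3; do python3 -m pendant '[[[0,0,0.0005],[0,0,0],0.0],[[0,0,0.001],[0,0,0],0.0],[[0,0,0.0015],[0,0,0],0.0]]' | egrep 'pos|force'; done; python3 -m pendant '[[[0,0,0.0005],[0,0,0],0.0],[[0,0,0.001],[0,0,0],0.0]]' | egrep 'pos|force'
```

```text
tool_pos: [578.1, 185.5, 277.9]
contact_force: [-0.1, -1.3, 3.5]
tool_pos: [578.1, 185.5, 276.4]
contact_force: [-1.3, -0.8, 3.0]
tool_pos: [578.1, 185.5, 274.9]
contact_force: [-0.5, -1.3, 3.8]
tool_pos: [578.1, 185.5, 274.2]
contact_force: [-2.4, -2.0, 9.4]
```

```bash
for i in 1 2; do python3 -m pendant '[[[0,0,0.0005],[0,0,0],0.0],[[0,0,0.0005],[0,0,0],0.0]]' | egrep 'pos|force'; done; python3 -m pendant '[[[0,0,0],[0,0,0],0.0],[[0,0,0],[0,0,0],0.0],[[0,0,0],[0,0,0],0.0]]' | egrep 'pos|force'
```

```text
tool_pos: [578.1, 185.5, 274.2]
contact_force: [-2.0, -1.9, 8.2]
tool_pos: [578.1, 185.5, 274.2]
contact_force: [-3.9, -1.2, 11.3]
tool_pos: [578.0, 185.5, 274.2]
contact_force: [-3.4, -1.7, 11.7]
```

Lift plate is home: 274.2 with force rising and no further motion. Now up and back over the crank.

```bash
python3 -m pendant '[[[0,0,-0.03],[0,0,0],0.0],[[0,0,-0.07],[0,0,0],0.05],[[-0.03,0,-0.11],[0,0,0],0.05],[[-0.07,-0.02,-0.126],[0,0,0],0.05],[[-0.11,-0.022,-0.126],[0,0,0],0.05],[[-0.15,-0.022,-0.126],[0,0,0],0.05],[[-0.19,-0.022,-0.126],[0,0,0],0.05],[[-0.233,-0.022,-0.126],[0,0,0],0.05],[[-0.233,-0.022,-0.126],[0,0,0],0.05],[[-0.233,-0.022,-0.126],[0,0,0],0.05]]'; python3 -c "
from h import *
c=cam('wrist');cv2.imwrite('pics/w3.png',c['color'][:,:,::-1])
m,k=green(c);P=np.array([onz(c,p[0],96)[:2] for p in k],np.float32);print(cv2.contourArea(k),cv2.minAreaRect(P),cv2.boundingRect(k))
s=cam('side');cv2.imwrite('pics/s3.png',cv2.resize(s['color'][160:310,240:440],(800,600),interpolation=cv2.INTER_CUBIC)[:,:,::-1])
np.save('c.npy',[c,s],allow_pickle=True)
shift([460,-17,400],65.3)"
```

```text
time: 5.62
tool_pos: [459.6, -18.6, 398.9]
tcp_rot: [-3.142, -0.0, 1.134]
contact_force: [1.0, 0.8, 0.2]
grip_width: 49.7Traceback (most recent call last):
  File "<string>", line 4, in <module>
    m,k=green(c);P=np.array([onz(c,p[0],96)[:2] for p in k],np.float32);print(cv2.contourArea(k),cv2.minAreaRect(P),cv2.boundingRect(k))
        ~~~~~^^^
  File "h.py", line 18, in green
    return m,max(cs,key=cv2.contourArea)
             ~~~^^^^^^^^^^^^^^^^^^^^^^^^
ValueError: max() iterable argument is empty
```

View pics/w3.png

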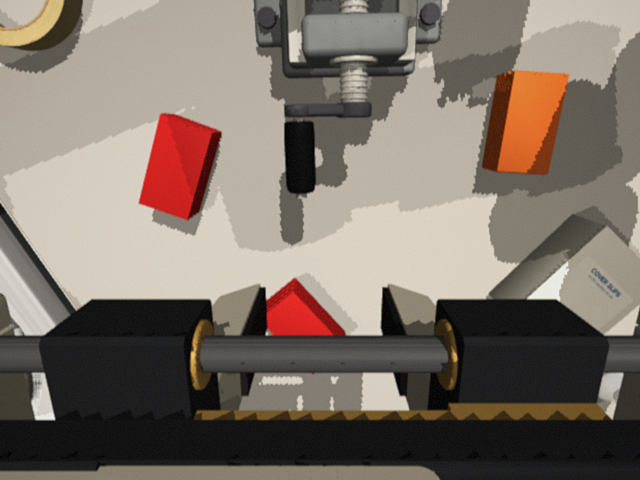

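Picture 6: black grip centre (300,156), its crank arm running to the screw hub at (355,110), nut block at (355,37). A red block (180,165) lies to its left, and another at (305,310) is nearer the robot.

```bash
python3 -c "
from h import *
c=cam('wrist');u=np.array([.418,.908]);v=np.array([-.908,.418])
def show(n,P): print(n,P.round(1),'s',(P[:2]@u).round(1),'l',(P[:2]@v).round(1))
show('nut mid92',onz(c,(355,16),92));show('nutL',onz(c,(305,20),92));show('nutR',onz(c,(407,18),92))
show('screw86',onz(c,(355,85),84));show('hub',onz(c,(357,110),80))
for z in(76,85,95): show('grip',onz(c,(300,157),z))
for z in (85,): show('grip ends',onz(c,(299,122),z+8)),show('..',onz(c,(301,192),z+8))
for q in((162,115),(220,132),(212,158),(190,219),(140,203)): show('red',onz(c,q,35))
for q in((293,279),(344,330)): show('red2',onz(c,q,35))
s=cam('side')
print(cross(c,(300,157),s,(346.8,204)))
cv2.imwrite('pics/s3.png',cv2.resize(s['color'][160:310,240:440],(800,600),interpolation=cv2.INTER_CUBIC)[:,:,::-1])
"
```

```text
nut mid92 [538.2 102.5  92. ] s 318.1 l -445.9
nutL [508.3 113.9  92. ] s 315.9 l -413.9
nutR [567.9  87.5  92. ] s 316.8 l -479.1
screw86 [522.5  65.1  84. ] s 277.6 l -447.2
hub [517.6  49.6  80. ] s 261.4 l -449.2
grip [466.5  37.   76. ] s 228.6 l -408.1
grip [467.2  37.5  85. ] s 229.3 l -408.6
grip [468.1  37.9  95. ] s 230.1 l -409.1
grip ends [477.5  59.2  93. ] s 253.3 l -408.8
.. [457.8  15.4  93. ] s 205.4 l -409.2
red [375.7 112.9  35. ] s 259.5 l -293.9
red [412.   81.2  35. ] s 245.9 l -340.2
red [395.7  65.6  35. ] s 224.9 l -331.9
red [352.3  27.8  35. ] s 172.5 l -308.3
red [320.3  58.4  35. ] s 186.9 l -266.4
red2 [409.3 -60.9  35. ] s 115.8 l -397.1
red2 [ 430.4 -128.1   35. ] s 63.5 l -444.3
(array([465.59904578,  36.76994748,  87.25588854]), np.float64(3.9364561777271003))
```

View pics/s3.png

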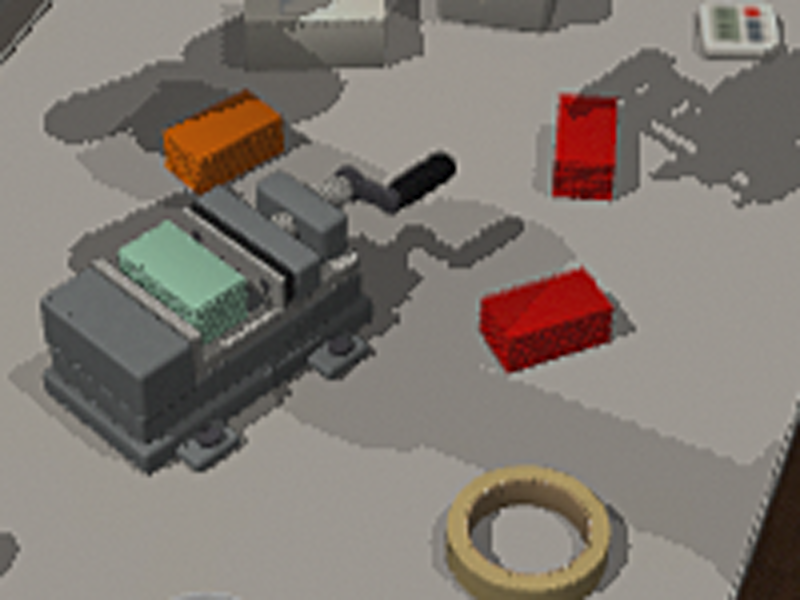

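Picture 7 shows the crank grip pointing at the camera side, slightly above level. Stack flat and down.

```bash
python3 -c "
from h import *
shift([461.2,25.4,243],65.8)"
```

```text
[[0.0376, -0.0171, 0.1558], [0.0, -0.0008, -0.0103]] now [460.9 -16.  398.8] [ 3.1416e+00 -8.0000e-04  1.1381e+00] F [ 0.04 -0.23 -0.25]
```

```bash
python3 -m pendant '[[[0.0375,-0.017,0.03],[0,0,-0.01],0.05],[[0.0375,-0.017,0.06],[0,0,-0.01],0.05],[[0.0375,-0.017,0.1],[0,0,-0.01],0.05],[[0.0375,-0.017,0.13],[0,0,-0.01],0.05],[[0.0375,-0.017,0.15],[0,0,-0.01],0.05],[[0.0375,-0.017,0.156],[0,0,-0.01],0.05],[[0.0375,-0.017,0.156],[0,0,-0.01],0.05],[[0.0375,-0.017,0.156],[0,0,-0.01],0.05]]'; python3 -c "
from h import *
c=cam('wrist');cv2.imwrite('pics/w4.png',c['color'][:,:,::-1])
shift([461.2,25.4,243],65.8)"
```

```text
time: 6.43
tool_pos: [461.4, 25.2, 243.4]
tcp_rot: [3.141, -0.0, 1.149]
contact_force: [0.7, 0.2, -0.1]
grip_width: 50.0
[[0.0003, -0.0004, 0.0009], [0.0021, -0.0009, 0.0003]] now [461.5  24.9 243.9] [ 3.1395e+00 -9.0000e-04  1.1487e+00] F [ 0.39 -1.23  0.4 ]
```

View pics/w4.png

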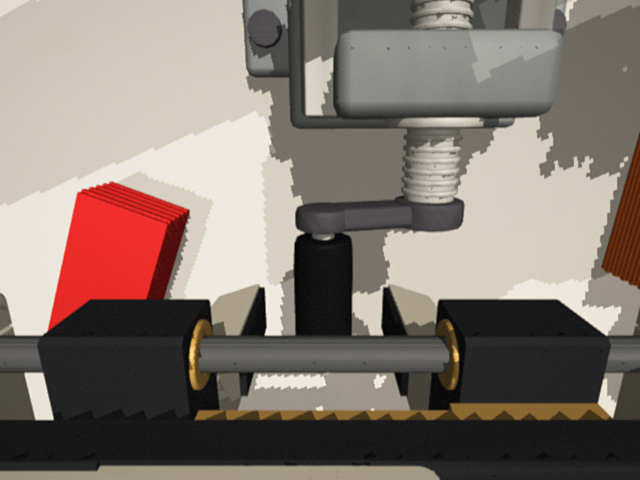

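Picture 8: the grip (323,285) sits centred between the open pads (255 and 395). Close.

```bash
python3 -m pendant '[[[0,0,0],[0,0,0],0.015],[[0,0,0],[0,0,0],0.015],[[0,0,0],[0,0,0],0.015],[[0,0,0],[0,0,0],0.015],[[0,0,0],[0,0,0],0.015],[[0,0,0],[0,0,0],0.015],[[0,0,0],[0,0,0],0.015],[[0,0,0],[0,0,0],0.015]]'
```

```text
time: 7.15
tool_pos: [460.9, 24.3, 243.2]
tcp_rot: [3.141, -0.0, 1.148]
contact_force: [0.0, -0.3, 3.3]
grip_width: 20.7
```

```bash
cat > arc.py <<'E'
import sys,numpy as np
a,st,n=map(float,sys.argv[1:4])
for i in range(1,int(n)+1):
    t=np.radians(a+st*i);t0=np.radians(a);print([round(x/1000,4) for x in(16*st*i/360,-40*(np.cos(t)-np.cos(t0)),-40*(np.sin(t)-np.sin(t0)))])
E
python3 arc.py 12 13 6; echo; python3 arc.py 90 18 10
```

```text
[0.0006, np.float64(0.0029), np.float64(-0.0086)]
[0.0012, np.float64(0.0076), np.float64(-0.0163)]
[0.0017, np.float64(0.014), np.float64(-0.0228)]
[0.0023, np.float64(0.0216), np.float64(-0.0276)]
[0.0029, np.float64(0.0301), np.float64(-0.0307)]
[0.0035, np.float64(0.0391), np.float64(-0.0317)]

[0.0008, np.float64(0.0124), np.float64(0.002)]
[0.0016, np.float64(0.0235), np.float64(0.0076)]
[0.0024, np.float64(0.0324), np.float64(0.0165)]
[0.0032, np.float64(0.038), np.float64(0.0276)]
[0.004, np.float64(0.04), np.float64(0.04)]
[0.0048, np.float64(0.038), np.float64(0.0524)]
[0.0056, np.float64(0.0324), np.float64(0.0635)]
[0.0064, np.float64(0.0235), np.float64(0.0724)]
[0.0072, np.float64(0.0124), np.float64(0.078)]
[0.008, np.float64(0.0), np.float64(0.08)]
```

```bash
python3 -m pendant '[[[0.0006,0.003,-0.0086],[0,0,0],0.015],[[0.0012,0.0076,-0.0163],[0,0,0],0.015],[[0.0017,0.014,-0.0228],[0,0,0],0.015]]';python3 -m pendant '[[[0.0006,0.0076,-0.0048],[0,0,0],0.015],[[0.0012,0.016,-0.008],[0,0,0],0.015],[[0.0018,0.025,-0.009],[0,0,0],0.015],[[0.0018,0.025,-0.009],[0,0,0],0.015]]'; python3 -c "
from h import *
shift([461.2,25.4,243],65.8);print(Ro.from_euler('z',-65.8,degrees=True).apply(get_obs()['contact_force']))"
```

```text
time: 7.4
tool_pos: [473.9, 20.3, 265.3]
tcp_rot: [-3.14, 0.0, 1.148]
contact_force: [2.9, 1.8, -8.6]
grip_width: 21.3
time: 7.73
tool_pos: [498.9, 11.2, 274.4]
tcp_rot: [3.141, -0.0, 1.147]
contact_force: [2.1, 1.4, -4.7]
grip_width: 21.3
[[-0.0026, -0.0402, 0.0314], [0.0001, -0.0004, -0.001]] now [498.9  11.2 274.4] [ 3.1415e+00 -4.0000e-04  1.1474e+00] F [ 2.14  1.37 -4.68]
[ 2.1260513  -1.39085547 -4.67521992]
```

```bash
python3 -m pendant '[[[0.0008,0.0124,0.003],[0,0,0],0.015],[[0.0016,0.0235,0.0086],[0,0,0],0.015],[[0.0024,0.0324,0.0175],[0,0,0],0.015],[[0.0032,0.038,0.0286],[0,0,0],0.015],[[0.004,0.040,0.041],[0,0,0],0.015],[[0.004,0.040,0.041],[0,0,0],0.015]]'; python3 -c "
from h import *
shift([461.2,25.4,243],65.8);print(Ro.from_euler('z',-65.8,degrees=True).apply(get_obs()['contact_force']))"
```

```text
time: 8.23
tool_pos: [536.3, -1.0, 231.7]
tcp_rot: [-3.141, -0.001, 1.147]
contact_force: [0.9, 4.1, -4.0]
grip_width: 21.0
[[-0.0068, -0.0793, -0.0112], [-0.001, -0.0007, -0.0011]] now [536.3  -1.  231.7] [-3.1406e+00 -7.0000e-04  1.1474e+00] F [ 0.9   4.06 -4.01]
[ 4.07359791  0.83999604 -4.01429912]
```

```bash
python3 -m pendant '[[[0.001,-0.002,0.0124],[0,0,0],0.015],[[0.002,-0.0076,0.0235],[0,0,0],0.015],[[0.003,-0.0165,0.0324],[0,0,0],0.015],[[0.004,-0.0276,0.038],[0,0,0],0.015],[[0.005,-0.040,0.040],[0,0,0],0.015],[[0.005,-0.040,0.040],[0,0,0],0.015]]'; python3 -c "
from h import *
shift([461.2,25.4,243],65.8);print(Ro.from_euler('z',-65.8,degrees=True).apply(get_obs()['contact_force']))
s=cam('side');cv2.imwrite('pics/s5.png',cv2.resize(s['color'][160:310,240:440],(800,600),interpolation=cv2.INTER_CUBIC)[:,:,::-1])"
```

```text
time: 8.73
tool_pos: [500.7, 19.5, 194.0]
tcp_rot: [3.14, 0.001, 1.149]
contact_force: [-5.0, -4.2, 6.1]
grip_width: 21.6
[[-0.0109, -0.0384, -0.0491], [0.0013, 0.0011, 0.0003]] now [500.7  19.5 194. ] [3.1403e+00 1.1000e-03 1.1488e+00] F [-5.02 -4.17  6.11]
[-5.85669972  2.86796135  6.10552362]
```

View pics/s5.png

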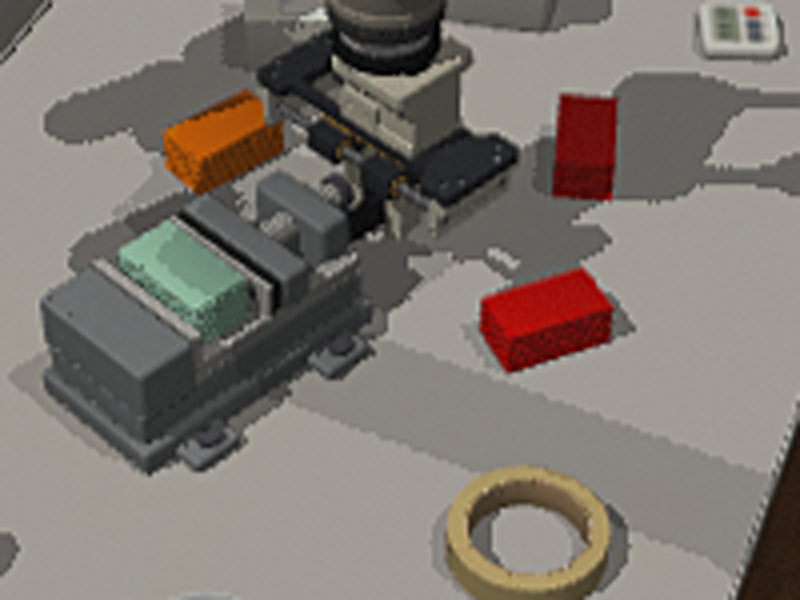

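Picture 9: the grip is held at the bottom of its circle, and the jaw has closed to near the stack. Continue.

```bash
python3 -m pendant '[[[0.0006,-0.0124,-0.003],[0,0,0],0.015],[[0.0012,-0.0235,-0.0084],[0,0,0],0.015],[[0.0018,-0.0324,-0.017],[0,0,0],0.015],[[0.0024,-0.0375,-0.0282],[0,0,0],0.015],[[0.003,-0.0392,-0.0405],[0,0,0],0.015],[[0.003,-0.0392,-0.0405],[0,0,0],0.015]]'; python3 -c "
from h import *
shift([461.2,25.4,243],65.8);print(Ro.from_euler('z',-65.8,degrees=True).apply(get_obs()['contact_force']))"
python3 -m pendant '[[[0.0008,0.002,-0.0124],[0,0,0],0.015],[[0.0016,0.0076,-0.0235],[0,0,0],0.015],[[0.0024,0.0165,-0.0324],[0,0,0],0.015],[[0.0032,0.0276,-0.038],[0,0,0],0.015],[[0.004,0.040,-0.0395],[0,0,0],0.015],[[0.004,0.040,-0.0395],[0,0,0],0.015]]'; python3 -c "
from h import *
shift([461.2,25.4,243],65.8);print(Ro.from_euler('z',-65.8,degrees=True).apply(get_obs()['contact_force']))"
```

```text
time: 9.28
tool_pos: [466.4, 38.9, 236.3]
tcp_rot: [3.14, -0.0, 1.149]
contact_force: [-2.4, -1.7, 3.0]
grip_width: 21.3
[[-0.0145, 0.0008, -0.0067], [0.0014, -0.0002, 0.0001]] now [466.4  38.9 236.3] [ 3.1401e+00 -2.0000e-04  1.1486e+00] F [-2.42 -1.68  3.05]
[-2.52502644  1.52253086  3.04605695]
time: 9.78
tool_pos: [506.1, 25.6, 274.1]
tcp_rot: [3.14, -0.001, 1.148]
contact_force: [2.8, -2.1, 1.7]
grip_width: 21.1
[[-0.0186, -0.0409, 0.031], [0.0016, -0.0008, -0.0009]] now [506.1  25.6 274.1] [ 3.1400e+00 -8.0000e-04  1.1475e+00] F [ 2.77 -2.06  1.74]
[-0.74591981 -3.37743234  1.74313973]
```

```bash
python3 -m pendant '[[[0.0008,0.0124,0.002],[0,0,0],0.015],[[0.0016,0.0235,0.0076],[0,0,0],0.015],[[0.0024,0.0324,0.0165],[0,0,0],0.015],[[0.0032,0.038,0.0276],[0,0,0],0.015],[[0.004,0.040,0.040],[0,0,0],0.015],[[0.004,0.040,0.040],[0,0,0],0.015],[[0.004,0.040,0.040],[0,0,0],0.015]]'; python3 -c "
from h import *
shift([461.2,25.4,243],65.8);print(Ro.from_euler('z',-65.8,degrees=True).apply(get_obs()['contact_force']))
c=cam('wrist');s=cam('side');a=s['color'][200:275,250:350]
cv2.imwrite('pics/f.png',np.hstack([cv2.resize(c['color'],(400,300)),cv2.resize(a,(400,300),interpolation=cv2.INTER_CUBIC)])[:,:,::-1])"
```

```text
time: 10.37
tool_pos: [543.0, 13.6, 231.7]
tcp_rot: [-3.139, -0.0, 1.148]
contact_force: [-0.5, 4.1, -4.2]
grip_width: 21.1
[[-0.0228, -0.0795, -0.0111], [-0.0021, -0.0003, -0.0007]] now [543.   13.6 231.7] [-3.1395e+00 -3.0000e-04  1.1477e+00] F [-0.46  4.09 -4.21]
[ 3.5438481   2.09599785 -4.2115614 ]
```

View pics/f.png

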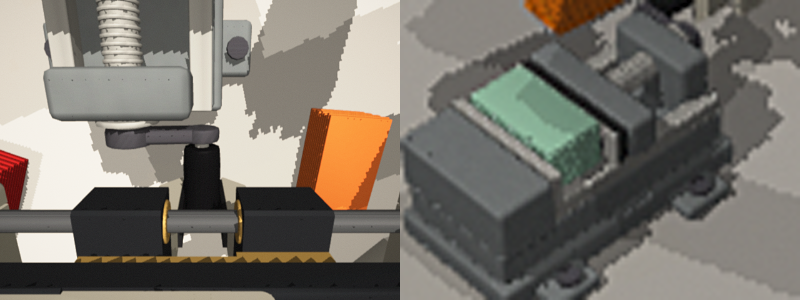

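Picture 10: the arm is at the far side, and the stack is very near the fixed jaw with only a thin gap. Now small steps, watching tangential force.

```bash
python3 arc.py 180 10 9 | sed 's/np.float64//g'; python3 -m pendant '[[[0.0004,-0.0006,0.0069],[0,0,0],0.015],[[0.0009,-0.0024,0.0137],[0,0,0],0.015]]' | egrep 'pos|force'; python3 -m pendant '[[[0.0004,-0.003,0.0063],[0,0,0],0.015]]' | egrep 'pos|force'; python3 -m pendant '[[[0.0004,-0.004,0.0057],[0,0,0],0.015]]' | egrep 'pos|force'
```

```text
[0.0004, (-0.0006), (0.0069)]
[0.0009, (-0.0024), (0.0137)]
[0.0013, (-0.0054), (0.02)]
[0.0018, (-0.0094), (0.0257)]
[0.0022, (-0.0143), (0.0306)]
[0.0027, (-0.02), (0.0346)]
[0.0031, (-0.0263), (0.0376)]
[0.0036, (-0.0331), (0.0394)]
[0.004, (-0.04), (0.04)]
tool_pos: [541.1, 15.2, 220.4]
contact_force: [-4.8, 4.8, 6.4]
tool_pos: [538.6, 16.8, 214.2]
contact_force: [-3.8, 4.1, 8.3]
tool_pos: [535.3, 18.7, 208.7]
contact_force: [-3.5, 4.7, 8.4]
```

```bash
cat > ft.py <<'E'
from h import *
import sys
o=get_obs();p=Ro.from_euler('z',-65.8,degrees=True).apply(o['tool_pos']);f=Ro.from_euler('z',-65.8,degrees=True).apply(o['contact_force'])
c=Ro.from_euler('z',-65.8,degrees=True).apply([461.2,25.4,0]);d=np.array([p[1]-(c[1]-39.3),p[2]-234.6])
th=np.arctan2(d[1],d[0]);print("theta %.1f r %.1f s %.1f | Ft %.1f Fr %.1f Fu %.1f t %.1f"%(np.degrees(th)%360,np.hypot(*d),p[0]-c[0],-f[1]*np.sin(th)+f[2]*np.cos(th),f[1]*np.cos(th)+f[2]*np.sin(th),f[0],o['time']))
E
python3 -m pendant '[[[0.0004,-0.0057,0.0044],[0,0,0],0.015]]' >/dev/null; python3 ft.py; python3 -m pendant '[[[0.0005,-0.0057,0.004],[0,0,0],0.015]]' >/dev/null; python3 ft.py;python3 -m pendant '[[[0.0005,-0.0063,0.003],[0,0,0],0.015]]' >/dev/null; python3 ft.py
```

```text
theta 229.4 r 39.8 s 24.6 | Ft -3.8 Fr -1.5 Fu 0.5 t 10.9
theta 238.8 r 39.9 s 25.0 | Ft -4.4 Fr -2.0 Fu -0.1 t 11.0
theta 249.0 r 40.0 s 25.4 | Ft -4.8 Fr -0.8 Fu -0.0 t 11.1
```

```bash
python3 -m pendant '[[[0.0005,-0.0068,0.0018],[0,0,0],0.015]]' >/dev/null; python3 ft.py; python3 -m pendant '[[[0.0005,-0.0069,0.0006],[0,0,0],0.015]]' >/dev/null; python3 ft.py;python3 -m pendant '[[[0.0005,-0.0069,-0.0006],[0,0,0],0.015]]' >/dev/null; python3 ft.py
```

```text
theta 259.7 r 40.2 s 25.9 | Ft -4.9 Fr 1.6 Fu 0.4 t 11.1
theta 269.9 r 40.3 s 26.3 | Ft -5.0 Fr 0.7 Fu -0.7 t 11.2
theta 279.9 r 40.4 s 26.8 | Ft -6.5 Fr 0.4 Fu -1.2 t 11.3
```

```bash
python3 -m pendant '[[[0.0005,-0.0068,-0.0018],[0,0,0],0.015]]' >/dev/null; python3 ft.py;python3 -m pendant '[[[0.0005,-0.0064,-0.003],[0,0,0],0.015]]' >/dev/null; python3 ft.py; python3 -m pendant '[[[0,0,0],[0,0,0],0.015],[[0,0,0],[0,0,0],0.015],[[0,0,0],[0,0,0],0.015]]' >/dev/null; python3 ft.py; python3 - <<'E'
from h import *
s=cam("side");t=cam("top")
cv2.imwrite('pics/g.png',np.hstack([cv2.resize(x,(400,300),interpolation=cv2.INTER_CUBIC) for x in(s['color'][200:275,250:350],t['color'][175:250,260:360])])[:,:,::-1])
E
```

```text
theta 289.9 r 40.6 s 27.2 | Ft -7.0 Fr -0.4 Fu -0.9 t 11.4
theta 300.0 r 40.6 s 27.7 | Ft -6.5 Fr 0.1 Fu -1.3 t 11.5
theta 300.4 r 40.6 s 27.8 | Ft 0.5 Fr -2.3 Fu -1.7 t 11.7
```

View pics/g.png

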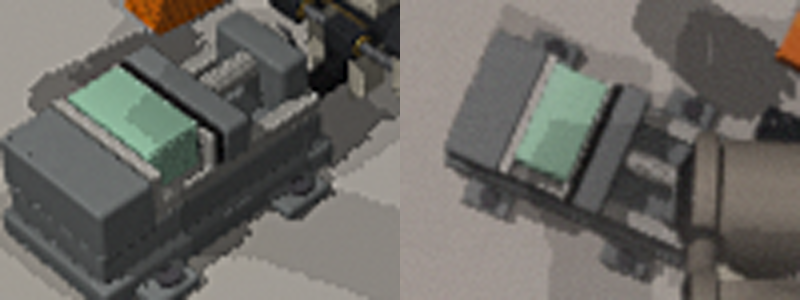

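Picture 11: the stack is flush against the fixed jaw and square, with the moving jaw face tight on it. Tangential force of about 6.5–7 N implies roughly 50 N of grip. Release and back off.

```bash
python3 -m pendant '[[[0,0,0],[0,0,0],0.05],[[0,0,0],[0,0,0],0.05],[[0,0,0],[0,0,0],0.05],[[0,0,0],[0,0,0],0.05],[[0,0,0],[0,0,0],0.05],[[0,0,0],[0,0,0],0.05],[[0,0,0],[0,0,0],0.05],[[0,0,0],[0,0,0],0.05]]'; python3 -m pendant '[[[0,0,-0.02],[0,0,0],0.05],[[0,0,-0.05],[0,0,0],0.05],[[0,0,-0.09],[0,0,0],0.05],[[0,0,-0.13],[0,0,0],0.05],[[0,0,-0.17],[0,0,0],0.05],[[0.03,0,-0.2],[0,0,0],0.05],[[0.06,0,-0.22],[0,0,0],0.05],[[0.08,0,-0.22],[0,0,0],0.05],[[0.08,0,-0.22],[0,0,0],0.05],[[0.08,0,-0.22],[0,0,0],0.05]]'; python3 - <<'E'
from h import *
c=cam("wrist")
m,k=green(c);print(cv2.contourArea(k))
P=np.array([onz(c,p[0],96)[:2] for p in k],np.float32);print(cv2.minAreaRect(P))
cv2.imwrite('pics/e.png',c['color'][:,:,::-1])
E
```

```text
time: 12.48
tool_pos: [489.8, 43.2, 199.6]
tcp_rot: [-3.142, -0.0, 1.148]
contact_force: [-0.4, 0.5, -0.5]
grip_width: 50.2
time: 13.32
tool_pos: [522.5, 116.8, 419.2]
tcp_rot: [-3.141, 0.0, 1.15]
contact_force: [0.4, -0.1, -1.2]
grip_width: 50.0
4453.5
((582.6862182617188, 193.0784912109375), (42.794654846191406, 80.67220306396484), 65.89539337158203)
```

View pics/e.png

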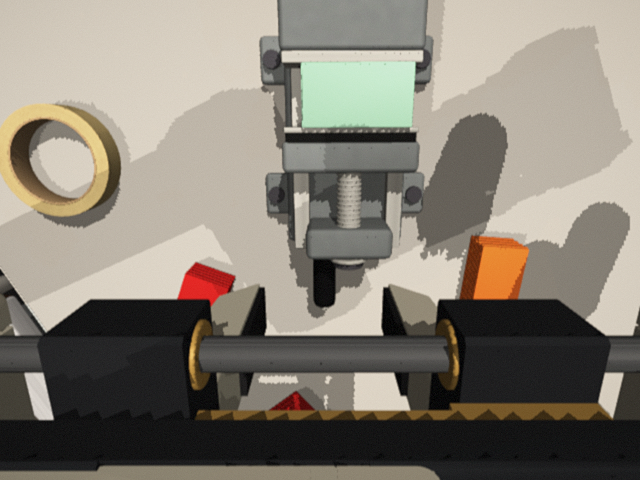

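Picture 12: the stack (357,95) is flush and square between the jaws (65.9° against an axis of 65.8°). The crank stayed where it was left, and the robot is clear.

```bash
python3 -c "
from plant import close_job
print(close_job())"
```

```text
the job is handed in; nothing more can be done
None
```

The stack is pressed home and clamped in the vise, and I handed the job in at about 13.4 s; the interface gives no verdict.

- **Pressing:** I pressed the stack down with closed fingertips until it stopped moving, 12 mm down as specified. The highest reading on the glass was about 12 N.
- **Cranking:** I turned the crank clockwise about 1.8 turns. The turning force rose from about 3.5 N to 6.5–7 N over the last 75° or so. That is about 3.3 mm of cushion squeeze, or an estimated 50 N of jaw force. I did not measure the jaw force directly.
- **Final check:** After letting go and backing off, the wrist picture showed the stack flush against the fixed jaw. It lies at 65.9°, against an estimated vise axis of 65.8°. The crank stayed where I left it, and the robot was touching nothing.
- **Bystanders:** I saw no sign that any had moved, but I did not re-measure their positions.
- **Disagreements:** My estimates of the vise axis varied by about 1° between features. The crank grip's position from the two cameras disagreed by about 4 mm. I corrected for that during the turn by watching the sideways force, which stayed below about 10 N.

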